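Tap the canister collar home

ROBOT

A 7-joint arm with a two-finger parallel gripper is mounted at the origin on the work surface. World frame = base frame: x ahead of the robot, y to its left, z up, the work surface at z = 0. Lengths are in mm, angles in rad, forces in N, time in s.
With the tool pointing down it reaches from about 400 to 875 mm from the base axis. Payload 19.3 kg.
Tool frame: the origin (TCP) lies between the finger pads; the fingertips stand 22 mm ahead of it and the grasp point (between the pads) lies 3 mm ahead of it (arm.nose_length is the distance from the TCP to the fingertips, in mm); z points along the fingers, y is the line along which they close (so a half turn about z gives the same grasp; the last joint's range is limited). The gripper opens to 85 mm and grips with 20 to 120 N. Pads are 22 mm wide; open, the fingers measure 114 mm over their backs; the gripper's body (76 mm by 85 mm) begins 54 mm behind the grasp point. The pads swing forward as they close: fully open they stand 13 mm farther back than shut.
Start: joints at [1.13, 0.521, -0.036, 1.599, 0.021, 1.021, -0.113], TCP at [226.448, -582.526, 253.291] pointing down, gripper open.
Joint ranges: [-2.91, 2.91], [-0.3, 2.13], [-1.5, 1.42], [0.17, 2.43], [-1.26, 4.41], [0.16, 1.93], [-2.52, 2.52]. Speed limits (rad/s): [1.89, 1.89, 2.39, 2.39, 3.01, 3.01, 3.01].

INTERFACE

Orientations are given as a unit quaternion [x, y, z, w].
In Python, from workcell import arm gives the robot as it stands.
- The arm moves only by the tool jog_arm, never from a script. Its argument "steps" is a list of rows, each a list of 7 numbers: the shift along the tool's x, y, z in units of 60 mm (1.0 is 60 mm), then the turn, a rotation vector about the tool's x, y, z in degrees, then the closure, from -1 (fully open) to 1 (shut), so that 0 is half open. In form: [[dx, dy, dz, wx, wy, wz, grip], ...]. A call has 1 to 12 rows; each row is the pose to reach, as a shift and turn from the pose commanded when the call began, along the tool's axes at that moment; what a row does not reach only later rows make up. A row lasts 1/8 s, in which the tool goes at most 62.5 mm and 10.7 degrees, less where a joint would pass 70% of its speed; a pose out of reach is approached as far as the arm can. A call with a gripper value outside its range is refused whole. The fingers move at their own pace and stop on an object; "squeeze" is the grip in N (left out, the last holds). Time passes only in rows, so rows that repeat a pose let the fingers close. It gives the time, the measured TCP pose, the force, the opening and the grip force at its end, in the units of the state.
- arm.state(): the state, without advancing time (a new reading comes with each control period).
- arm.camera(name): name is "side" or "top" or "wrist"; returns a dict with "img" (384x512x3 uint8, red, green, blue), "depth" (384x512 float32, mm along the optical axis (not along the pixel's ray), 0 where there is no reading), "intrinsics" (3x3 intrinsics, pixels), "position" and "orientation" of the camera in the world. Camera axes: x right, y up, looking along -z (the intrinsics and any distortion apply to the point x, -y, -z); pixel columns grow to the right and rows downward; lengths in mm; the calibration is good to about 2 mm. A picture is of the moment at which its call begins.
- arm.hand_in(): hands the job in; it is judged then, once.
The state is a dict: "time": time; "q": joint angles; "qd": joint speeds; "joint_efforts": joint torques, N m; "ee_pos": TCP position; "ee_rot": TCP orientation; "force": force on the tool from outside, world axes, zero at the start; "wrist_torque": the same for the moment, N m; "finger_gap": opening from 0.0 (shut) to 1.0 (fully open); "grip_force": force on a finger pad.
Only numpy, scipy, OpenCV 4.12 (cv2) and the standard library are available. Lean on these libraries where they do the work, as an engineer would, in place of code of your own. Each camera call takes 0.05 s, during which the arm holds its last target. There are 200 camera calls.

TASK

One of the two nut canisters on the bakery worktop has its push-in metal collar still standing proud. Push the collar fully home by tapping its two ears alternately, a bit at a time, so that it goes in square and never cocks by as much as 10 degrees; do not touch the other, closed canister.

Things in the scene. Friction and masses are not known exactly. Their poses are not given: they have to be found in the camera images.
- ear_left (a point): centre of the top face of one of the collar's two flat ears, 86 mm from the collar's axis towards the canister's +y; ear flat 36 mm along the rim by 26 mm radially, 6 mm thick. z is the collar's axis, up when square. It starts 34 to 38 mm too high; fully home its top is 106 mm above the worktop, on a firm stop. Pressing it (5 to 11 N, plain friction, no spring) sinks this ear only; it stays where left
- ear_right (a point): centre of the top face of the opposite, like ear of the same collar, towards the canister's -y, 172 mm from the first; same size, home height (106 mm) and behaviour. Pressing one ear all the way alone tips the collar up to 12.6 degrees; it jams at 10 degrees (one ear 30 mm lower than the other)
- canister: the open canister: round steel, 148 mm across, 100 mm high, fixed upright on the worktop; origin at the centre of its underside, z up. In its mouth sits the collar, a plain aluminium ring (148 mm outside, 122 mm open inside, 6 mm thick, tapering skirt below) with two ears at opposite sides, along the canister's +y and -y, level with the ring's top
- closed_canister: the bystander: a like fixed canister whose collar, with the same ears, is already home (106 mm high overall); origin at the centre of its underside, z up; not to be touched
Not all that is in view belongs to the job. What is shaped like the canister but brown is not meant.

How it is judged (in metres and radians):
At the end, for the whole second after the job is handed in: both ears of the collar are down, their tops within 5 mm of fully home (less than 111 mm above the worktop) (height (world z) of each of ear_left, ear_right below 0.111 m); the robot touches nothing.
It fails at once if the collar cocks by more than 10 degrees and jams (angle between ear_left's own z axis and vertical above 0.1745 rad).
It fails at once if the robot touches the closed canister (contact force between any of the arm, the fingers and closed_canister above 1 N).
It also fails if it takes over 42 s, if anything falls off the work surface, if the arm or the gripper's body presses on something with over 40 N, if the wrist force passes 120 N, or if a joint passes its speed limit or range.

## Working session

There is one attempt and no reset: what is moved stays moved. The work goes in short steps, Python scripts to look and compute and a tool call to move; the robot and the scene stay as the last step left them, time stands still between calls to the robot, and variables do not carry over. Pictures are saved under pics/ and viewed, at most 10 in all, crops included, and the job is handed in when it is done.

Besides the shell and the picture viewer there is one more tool, called after "Call:" by a JSON object that holds its "fn" and its "kwargs". jog_arm: Moves the arm, as the interface text tells. Its arguments: {"type":"object","properties":{"steps":{"type":"array","items":{"type":"array","items":{"type":"number"}}},"squeeze":{"type":"number"}},"required":["steps"]}

```bash
mkdir -p pics; cat > h.py <<'E'
from workcell import arm
import numpy as np, cv2
from scipy.spatial.transform import Rotation as R
def cloud(c):
    K=c["intrinsics"];K=np.array(K);d=c["depth"];v,u=np.mgrid[:d.shape[0],:d.shape[1]]
    x=(u-K[0,2])/K[0,0]*d;y=(v-K[1,2])/K[1,1]*d
    p=np.stack([x,-y,-d],-1)
    return p@R.from_quat(c["orientation"]).as_matrix().T+np.array(c["position"])
E
python3 - <<'E'
from h import *
s=arm.state();print({k:np.round(v,3) for k,v in s.items()},arm.nose_length)
for n in("top","side"):
    c=arm.camera(n);cv2.imwrite(f"pics/{n}.png",c["img"][...,::-1]);np.savez(n,P=cloud(c),img=c["img"],d=c["depth"])
    print(n,c["position"],{k for k in c}, np.mean(c["depth"]==0))
E
```

```text
{'time': np.float64(0.0), 'q': array([ 1.13 ,  0.522, -0.036,  1.6  ,  0.021,  1.021, -0.113]), 'qd': array([ 0.   , -0.   , -0.001,  0.002,  0.001,  0.001,  0.001]), 'joint_efforts': array([ 0.0000e+00, -9.2712e+01,  1.9800e+00, -3.6993e+01,  1.8000e-02,
        8.0000e-03,  0.0000e+00]), 'ee_pos': array([ 226.335, -582.255,  252.758]), 'ee_rot': array([ 0.983,  0.184, -0.   , -0.001]), 'force': array([ 0.861, -1.008,  0.201]), 'wrist_torque': array([-0.025,  0.009, -0.001]), 'grip_force': np.float64(0.0), 'finger_gap': np.float64(1.002)} 22.0
top [463.73284712 -69.8054254  988.02266441] {'orientation', 'depth', 'img', 'position', 'intrinsics'} 0.0040740966796875
side [1128.27333687 -703.08227997  724.09884092] {'orientation', 'depth', 'img', 'position', 'intrinsics'} 0.003977457682291667
```

View pics/top.png

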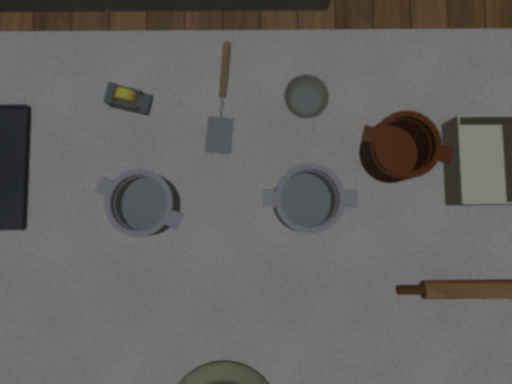

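View pics/side.png

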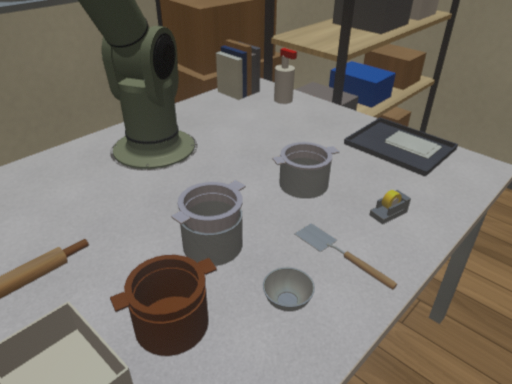

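The top view shows the two grey canisters at about (141,203) and (310,198), and the brown decoy at (405,145). In the side view, the collar of the one at top-view (310,198) stands proud. Next I measure both from depth.

```bash
python3 - <<'E'
from h import *
for n,boxes in(("top",[(258,362,155,240),(90,190,160,245)]),("side",[(165,252,175,265),(268,345,138,198)])):
    z=np.load(n+".npz");P=z["P"]
    for b in boxes:
        Q=P[b[2]:b[3],b[0]:b[1]].reshape(-1,3); Z=Q[:,2]
        h,e=np.histogram(Z[Z>60],bins=np.arange(60,170,4));m=Z>e[np.argmax(h)]-6 if n=="top" else Z>Z.max()-12
        T=Q[m]
        (c,r)=cv2.minAreaRect(T[:,:2].astype(np.float32))[:2]
        k=cv2.minAreaRect(T[:,:2].astype(np.float32))
        print(n,b,"n",len(T),"rect",np.round(k[0],1),np.round(k[1],1),round(k[2],1),"z",np.round(np.percentile(T[:,2],[5,50,95]),1))
        C=np.array(k[0]);d=T[:,:2]-C;rr=np.hypot(*d.T);E=T[(rr>78)&(rr<105)]
        if len(E)>4:
            ax=np.linalg.svd(E[:,:2]-C)[2][0]
            for sgn in(1,-1):
                w=E[((E[:,:2]-C)@ax)*sgn>0]; print("  ear n",len(w),np.round(np.median(w,0),1),"ang",np.round(np.degrees(np.arctan2(*(sgn*ax)[::-1])),1), "pred86",np.round(C+86*sgn*ax,1))
E
```

```text
top (258, 362, 155, 240) n 1739 rect [ 511.9 -188.5] [209.1 148. ] 76.8 z [139.5 142.  144.5]
  ear n 141 [ 510.  -102.6  141.9] ang 89.6 pred86 [ 512.5 -102.5]
  ear n 216 [ 509.  -278.5  142. ] ang -90.4 pred86 [ 511.3 -274.5]
top (90, 190, 160, 245) n 1660 rect [515.3 103.1] [148.1 329.2] 7.6 z [103.7 106.6 109.5]
  ear n 96 [441.3 156.6 106.9] ang -170.9 pred86 [430.4  89.5]
  ear n 95 [571.4 176.5 106.5] ang 9.1 pred86 [600.2 116.8]
side (165, 252, 175, 265) n 35 rect [1128.3 -703.1] [0. 0.] 0.0 z [724.1 724.1 724.1]
side (268, 345, 138, 198) n 19 rect [1128.3 -703.1] [0. 0.] 0.0 z [724.1 724.1 724.1]
```

```bash
python3 - <<'E'
from h import *
for n,b,lo,hi in(("top",(255,362,155,240),134,150),("top",(90,190,160,245),98,114),("side",(165,252,175,265),134,150),("side",(268,345,138,198),98,114)):
    P=np.load(n+".npz")["P"];m=np.zeros(P.shape[:2],np.uint8)
    m[b[2]:b[3],b[0]:b[1]]=((P[...,2]>lo)&(P[...,2]<hi))[b[2]:b[3],b[0]:b[1]]
    k,l,s,c=cv2.connectedComponentsWithStats(m);i=1+np.argmax(s[1:,4]);T=P[l==i]
    k=cv2.minAreaRect(T[:,:2].astype(np.float32));C=np.array(k[0])
    print(n,len(T),np.round(k[0],1),np.round(k[1],1),np.round(k[2],1),"z",np.round(np.median(T[:,2]),1))
    d=T[:,:2]-C;E=T[np.hypot(*d.T)>79]
    ax=np.linalg.svd(E[:,:2]-C)[2][0]
    for g in(1,-1):
        w=E[((E[:,:2]-C)@ax)*g>0];print("  ear",len(w),np.round(w.mean(0),1),"pred",np.round(C+86*g*ax,1),"maxr",np.hypot(*(w[:,:2]-C).T).max().round(1))
E
```

```text
top 1705 [ 510.8 -193. ] [147.7 174.3] 38.2 z 141.9
  ear 170 [ 510.1 -104.1  141.9] pred [ 510.5 -107. ] maxr 100.1
  ear 165 [ 510.6 -281.6  141.9] pred [ 511. -279.] maxr 100.2
top 1626 [505.8 175.7] [149.  174.4] 13.2 z 106.5
  ear 162 [467.3  96.1 106.5] pred [468.8  98.1] maxr 99.7
  ear 157 [543.5 256.  106.5] pred [542.9 253.3] maxr 100.2
side 1120 [ 511.8 -193.6] [149.4 170.5] 38.8 z 141.5
  ear 117 [ 512.7 -282.   141.1] pred [ 511.8 -279.6] maxr 98.1
  ear 89 [ 512.9 -104.3  141.4] pred [ 511.8 -107.6] maxr 100.9
side 700 [508.  178.4] [153.4 170.1] 16.1 z 106.0
  ear 50 [545.9 256.5 105.9] pred [544.5 256.2] maxr 98.9
  ear 69 [471.8  96.8 106.1] pred [471.5 100.5] maxr 101.0
```

Ear tops are at (511,-107,142) and (511,-279,142), 172 mm apart, which matches the given spacing. The bystander is over at y ≥ 96. I'll go above the right ear with the fingers shut and the tool squared to the world axes.

Call:
{"fn": "jog_arm", "kwargs": {"steps": [[6.25, -3.0, 0.5, 0, 0, 21.2, 1], [6.25, -3.0, 0.5, 0, 0, 21.2, 1], [6.25, -3.0, 0.5, 0, 0, 21.2, 1], [6.25, -3.0, 0.5, 0, 0, 21.2, 1], [6.25, -3.0, 0.5, 0, 0, 21.2, 1], [6.25, -3.0, 0.5, 0, 0, 21.2, 1], [6.25, -3.0, 0.5, 0, 0, 21.2, 1], [6.25, -3.0, 0.83, 0, 0, 21.2, 1], [6.25, -3.0, 0.83, 0, 0, 21.2, 1], [6.25, -3.0, 0.83, 0, 0, 21.2, 1], [6.25, -3.0, 0.83, 0, 0, 21.2, 1]]}}

```text
time: 1.48
ee_pos: [510.6, -279.6, 204.2]
ee_rot: [1.0, -0.0, 0.0, 0.0]
force: [0.3, -0.1, -0.7]
finger_gap: 0.003
grip_force: 0.0
```

Call:
{"fn": "jog_arm", "kwargs": {"steps": [[0, 0, 0.4, 0, 0, 0, 1], [0, 0, 0.6, 0, 0, 0, 1], [0, 0, 0.65, 0, 0, 0, 1], [0, 0, 0.7, 0, 0, 0, 1], [0, 0, 0.75, 0, 0, 0, 1], [0, 0, 0.8, 0, 0, 0, 1], [0, 0, 0.83, 0, 0, 0, 1], [0, 0, 0.83, 0, 0, 0, 1]]}}

```text
time: 2.48
ee_pos: [510.8, -279.8, 154.6]
ee_rot: [1.0, -0.0, 0.0, 0.001]
force: [-3.5, -2.7, 5.5]
finger_gap: 0.0
grip_force: 2.1
```

The tip is at about 132.6 mm with 5.5 N on it. I lift, cross to above the left ear, and check the result.

Call:
{"fn": "jog_arm", "kwargs": {"steps": [[0, 0, -0.4, 0, 0, 0, 1], [0, 0, -0.67, 0, 0, 0, 1], [0, -0.9, -0.67, 0, 0, 0, 1], [0, -1.8, -0.67, 0, 0, 0, 1], [0, -2.87, -0.67, 0, 0, 0, 1], [0, -2.87, -0.67, 0, 0, 0, 1], [0, -2.87, -0.67, 0, 0, 0, 1]]}}

```text
time: 3.35
ee_pos: [510.9, -106.8, 194.4]
ee_rot: [1.0, 0.001, 0.0, 0.0]
force: [0.8, -1.0, -0.1]
finger_gap: -0.002
grip_force: 0.0
```

```bash
cat > ears.py <<'E'
from h import *
import sys
c=arm.camera("side");cv2.imwrite(f"pics/{sys.argv[1]}.png",c["img"][...,::-1])
for n,P in(("side",cloud(c)),("top",cloud(arm.camera("top")))):
  for nm,y in(("L",-107),("R",-279)):
    m=(abs(P[...,0]-511)<13)&(abs(P[...,1]-y)<9)&(P[...,2]>95)&(P[...,2]<148)
    print(n,nm,m.sum(),np.round(np.median(P[m],0),1) if m.any() else "")
E
python3 ears.py a
```

```text
side L 47 [ 511.9 -106.   142.1]
side R 61 [ 511.4 -278.9  132.4]
top L 0 
top R 103 [ 511.3 -279.   133.1]
```

View pics/a.png

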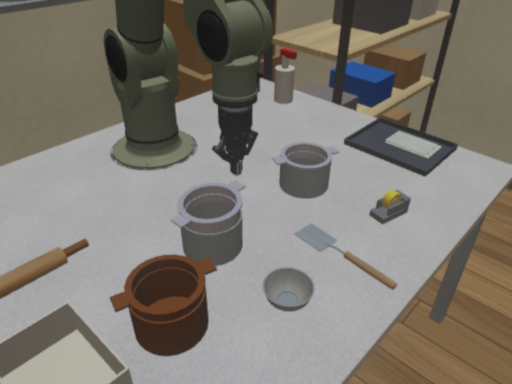

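The picture shows the tip (237,170) hovering over the left ear (237,187), with the right ear (181,216) lower. Depth gives R 132.7 and L 142. Now I press L to 122.

Call:
{"fn": "jog_arm", "kwargs": {"steps": [[0, 0, 0.4, 0, 0, 0, 1], [0, 0, 0.5, 0, 0, 0, 1], [0, 0, 0.56, 0, 0, 0, 1], [0, 0, 0.62, 0, 0, 0, 1], [0, 0, 0.68, 0, 0, 0, 1], [0, 0, 0.74, 0, 0, 0, 1], [0, 0, 0.8, 0, 0, 0, 1], [0, 0, 0.83, 0, 0, 0, 1], [0, 0, 0.83, 0, 0, 0, 1]]}}

```text
time: 4.58
ee_pos: [510.8, -107.2, 144.7]
ee_rot: [1.0, -0.0, 0.0, 0.0]
force: [-0.8, 1.8, 3.6]
finger_gap: -0.003
grip_force: 2.0
```

Call:
{"fn": "jog_arm", "kwargs": {"steps": [[0, 0, -0.4, 0, 0, 0, 1], [0, 0, -0.75, 0, 0, 0, 1], [0, 0.9, -0.75, 0, 0, 0, 1], [0, 1.8, -0.75, 0, 0, 0, 1], [0, 2.87, -0.75, 0, 0, 0, 1], [0, 2.87, -0.75, 0, 0, 0, 1], [0, 2.87, -0.75, 0, 0, 0, 1]]}}

```text
time: 5.45
ee_pos: [510.5, -279.2, 189.3]
ee_rot: [1.0, -0.0, -0.0, -0.0]
force: [-0.8, 0.1, -0.2]
finger_gap: -0.003
grip_force: 0.0
```

```bash
python3 ears.py b
```

```text
side L 40 [ 511.1 -107.3  123.3]
side R 58 [ 512.1 -278.9  132.7]
top L 98 [ 511.1 -106.6  122.8]
top R 16 [ 498.8 -280.   132.4]
```

Call:
{"fn": "jog_arm", "kwargs": {"steps": [[0, 0, 0.4, 0, 0, 0, 1], [0, 0, 0.54, 0, 0, 0, 1], [0, 0, 0.6, 0, 0, 0, 1], [0, 0, 0.66, 0, 0, 0, 1], [0, 0, 0.72, 0, 0, 0, 1], [0, 0, 0.78, 0, 0, 0, 1], [0, 0, 0.84, 0, 0, 0, 1], [0, 0, 0.9, 0, 0, 0, 1], [0, 0, 0.9, 0, 0, 0, 1]]}}

```text
time: 6.68
ee_pos: [510.9, -278.5, 135.7]
ee_rot: [1.0, 0.001, 0.0, -0.0]
force: [0.2, 1.1, 0.7]
finger_gap: -0.002
grip_force: 0.4
```

Call:
{"fn": "jog_arm", "kwargs": {"steps": [[0, 0, -0.4, 0, 0, 0, 1], [0, 0, -0.75, 0, 0, 0, 1], [0, -0.9, -0.75, 0, 0, 0, 1], [0, -1.8, -0.75, 0, 0, 0, 1], [0, -2.87, -0.75, 0, 0, 0, 1], [0, -2.87, -0.75, 0, 0, 0, 1], [0, -2.87, -0.75, 0, 0, 0, 1]]}}

```text
time: 7.55
ee_pos: [510.9, -106.6, 180.6]
ee_rot: [1.0, 0.001, 0.0, 0.0]
force: [-0.1, -0.4, -0.8]
finger_gap: 0.001
grip_force: 0.0
```

```bash
python3 ears.py c
```

```text
side L 47 [ 511.5 -107.   122.8]
side R 65 [ 511.  -279.1  113.7]
top L 0 
top R 98 [ 510.4 -279.   113.9]
```

Call:
{"fn": "jog_arm", "kwargs": {"steps": [[0, 0, 0.4, 0, 0, 0, 1], [0, 0, 0.54, 0, 0, 0, 1], [0, 0, 0.6, 0, 0, 0, 1], [0, 0, 0.66, 0, 0, 0, 1], [0, 0, 0.72, 0, 0, 0, 1], [0, 0, 0.78, 0, 0, 0, 1], [0, 0, 0.83, 0, 0, 0, 1], [0, 0, 0.86, 0, 0, 0, 1], [0, 0, 0.86, 0, 0, 0, 1]]}}

```text
time: 8.78
ee_pos: [511.0, -106.8, 129.2]
ee_rot: [1.0, 0.0, 0.0, -0.0]
force: [-1.7, 1.7, 4.3]
finger_gap: 0.0
grip_force: 2.0
```

Call:
{"fn": "jog_arm", "kwargs": {"steps": [[0, 0, -0.4, 0, 0, 0, 1], [0, 0, -0.65, 0, 0, 0, 1], [0, 0.9, -0.65, 0, 0, 0, 1], [0, 1.8, -0.65, 0, 0, 0, 1], [0, 2.87, -0.65, 0, 0, 0, 1], [0, 2.87, -0.65, 0, 0, 0, 1], [0, 2.87, -0.65, 0, 0, 0, 1]]}}

```text
time: 9.65
ee_pos: [510.7, -278.9, 167.7]
ee_rot: [1.0, 0.0, 0.0, -0.0]
force: [-0.1, 0.6, -0.4]
finger_gap: 0.001
grip_force: 0.0
```

```bash
python3 ears.py d
```

```text
side L 43 [ 510.5 -107.4  107.7]
side R 58 [ 511.7 -279.7  113.5]
top L 96 [ 510.9 -107.3  107.5]
top R 12 [ 499.6 -278.6  112.9]
```

Call:
{"fn": "jog_arm", "kwargs": {"steps": [[0, 0, 0.4, 0, 0, 0, 1], [0, 0, 0.48, 0, 0, 0, 1], [0, 0, 0.54, 0, 0, 0, 1], [0, 0, 0.6, 0, 0, 0, 1], [0, 0, 0.64, 0, 0, 0, 1], [0, 0, 0.66, 0, 0, 0, 1], [0, 0, 0.67, 0, 0, 0, 1]]}}

```text
time: 10.62
ee_pos: [511.2, -278.2, 128.1]
ee_rot: [1.0, 0.001, 0.0, -0.0]
force: [-2.1, 5.3, 8.1]
finger_gap: -0.0
grip_force: 3.9
```

Call:
{"fn": "jog_arm", "kwargs": {"steps": [[0, 0, -0.4, 0, 0, 0, 1], [0, 0, -0.5, 0, 0, 0, 1], [0, -0.9, -0.5, 0, 0, 0, 1], [0, -1.8, -0.5, 0, 0, 0, 1], [0, -2.87, -0.5, 0, 0, 0, 1], [0, -2.87, -0.4, 0, 0, 0, 1], [0, -2.87, -0.2, 0, 0, 0, 1], [0, -2.87, -0.1, 0, 0, 0, 1], [0, -2.87, -0.04, 0, 0, 0, 1], [0, -2.87, 0, 0, 0, 0, 1], [0, -2.87, 0.01, 0, 0, 0, 1]]}}

```text
time: 12.0
ee_pos: [510.9, -107.6, 127.0]
ee_rot: [1.0, -0.0, 0.0, 0.0]
force: [-0.7, -1.2, 9.9]
finger_gap: 0.002
grip_force: 4.7
```

Call:
{"fn": "jog_arm", "kwargs": {"steps": [[0, 0, -0.5, 0, 0, 0, 1], [0, 0, -1, 0, 0, 0, 1], [-1.0, 0.5, -1.5, 0, 0, 0, 1], [-1.0, 0.5, -2.0, 0, 0, 0, 1], [-1.0, 0.5, -2.0, 0, 0, 0, 1], [-1.0, 0.5, -2.0, 0, 0, 0, 1]]}}

```text
time: 12.75
ee_pos: [450.8, -136.8, 246.4]
ee_rot: [1.0, 0.0, 0.0, -0.0]
force: [-0.4, -0.2, -0.9]
finger_gap: -0.001
grip_force: 0.0
```

```bash
python3 ears.py e
```

```text
side L 45 [ 510.8 -107.3  105.9]
side R 59 [ 511.  -279.8  106.7]
top L 0 
top R 0
```

Both ears are home (105.9 and 106.7 mm) and the arm is clear of everything, so I'm handing in.

```bash
python3 -c "
from workcell import arm
print(arm.hand_in())"
```

```text
the job is handed in; nothing more can be done
None
```

The collar is fully home and square: the ears measured 105.9 and 106.7 mm just before hand-in at about 13 s. They never differed by more than about 10 mm in height (about 3.5 degrees of tilt) after any tap, and the arm stayed well clear of the closed canister.

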